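# Plug the air tube into the labeller's manifold

### The job

Take the long metal tube from the rack and plug it upright into the wide bell-mouthed push-fit socket of the air manifold, pushing it down past the stiff seal until it bottoms, then let go. Leave the short tube standing in the rack.

Things in the scene. Friction and masses are not known exactly. Their poses are not given: they have to be found in the camera images.
- tube_mid (a point): The long aluminium tube: round, 22 mm across, 150 mm long, 50 g, loose and upright in a hole of the low grey rack, its top 165 mm above the work surface. This point is its centre, half-way up, on its axis; z runs up along it. Grip its upper part, about 35 mm above this point (40 mm below its top): the lower 46 mm go into the socket.
- socket_mouth (a point): Centre of the wide socket's rim, 80 mm up, z up: the larger of two grey fittings on an aluminium block 170x70x30 mm; the small one, 80 mm to its +y, is unused. Bell mouth 50 mm wide, narrowing over 18 mm to a 28 mm bore. A black seal 24 mm below the rim stops a tube set in; it yields to about 7 N, without springback, to a hard stop 46 mm below the rim (long tube's middle then 29 mm above it).
- stub_mid (a point): The short aluminium tube, to be left alone: 22 mm across, 80 mm long, upright in the rack's other hole (top 95 mm above the work surface). This point is its centre. The fixed rack is a block 150 x 60 mm, 40 mm high, with two holes 25 mm wide, 25 mm deep, 80 mm apart along its length.
Things that resemble listed ones, but are neither listed nor needed, are in the scene too. Of the things like the part that bears socket_mouth, leave any that is yellow; of the rest the smaller one is meant.

How it is judged (in metres and radians):
At the end, for the whole second after the job is handed in: The long tube stands in the wide socket, pushed in to within 8 mm of the bottom (its middle less than 37 mm above the rim), its middle within 15 mm of the socket's axis seen from above, leaning less than 0.25 rad (14 degrees); the short tube is within 20 mm of where it began (z of tube_mid in the frame of socket_mouth below 0.037 m and horizontal distance between tube_mid and socket_mouth below 0.015 m and angle between tube_mid's own z axis and vertical below 0.25 rad and distance of stub_mid from where it was at the start of the episode below 0.02 m); the robot touches nothing.
It also fails if it takes over 40 s, if anything falls off the work surface, if the arm or the gripper's body presses on something with over 40 N, if the wrist force passes 120 N, or if a joint passes its speed limit or range.

### The arm

A 7-joint arm with a two-finger parallel gripper is mounted at the origin on the work surface. World frame = base frame: x ahead of the robot, y to its left, z up, the work surface at z = 0. Lengths are in mm, angles in rad, forces in N, time in s.
With the tool pointing down it reaches from about 425 to 825 mm from the base axis. Payload 3.6 kg.
Tool frame: the origin (TCP) lies at the very end of the fingers, on their centre line; the grasp point (between the pads) lies ctrl.grasp_offset behind it (ctrl.grasp_offset is the distance from the TCP to the grasp point, in mm); z points along the fingers, y is the direction in which the jaws open and shut (so a half turn about z gives the same grasp; the last joint's range is limited). The gripper opens to 93 mm and grips with 3 to 60 N. Pads are 15 mm wide; open, the fingers measure 128 mm over their backs; the gripper's body (75 mm by 188 mm) begins 65 mm behind the grasp point.
Start: joints at [1.238, 0.615, -0.013, 1.423, 0.008, 1.103, -0.04], TCP at [196.318, -619.614, 218.64] pointing down, gripper open.
Joint ranges: [-3.12, 3.12], [-0.3, 2.06], [-1.34, 1.32], [0.26, 2.42], [-1.36, 4.5], [0.01, 1.98], [-2.84, 2.84]. Speed limits (rad/s): [2.79, 2.79, 3.14, 3.14, 3.14, 3.14, 3.14].

### API

Orientations are given as [roll, pitch, yaw] about the fixed x, y, z axes, in that order (R = Rz(yaw) Ry(pitch) Rx(roll)).
In Python, from workcell import telemetry, cams, workorder, spotter, ctrl gives the robot as it stands. The module is installed in compiled form; this text tells all that it offers.
- The arm moves only by the tool send_rows, never from a script. Its argument "commands" is text: rows parted by semicolons, each of 7 numbers parted by spaces: the shift along the tool's x, y, z in cm, then the turn, a rotation vector about the tool's x, y, z in rad, then the finger opening in cm, from 0 to 9.3. In form: dx dy dz ax ay az jaw; .... A call has 1 to 8 rows; each row shifts and turns the pose as measured when the row begins, along the tool's axes as they then stand; what a row does not reach is not made up. A row lasts 1/12 s, in which the tool goes at most 41.7 mm and 7.16 degrees, less where a joint would pass 70% of its speed; a pose out of reach is approached as far as the arm can. A call is refused whole if a number of a shift passes 4.17 or a number of a turn 0.125, either way. A call with a gripper value outside its range is refused whole. The fingers move at their own pace and stop on an object; "squeeze" is the grip in N (left out, the last holds). Time passes only in rows, so rows that do not move let the fingers close. It gives the time, the measured TCP pose, the force and the opening at its end, in the units of the state.
- telemetry.state(): the state, without advancing time (a new reading comes with each control period).
- cams.capture(name): name is "scene" or "top" or "wrist"; returns (picture, depth): 384x512x3 uint8, blue, green, red; 384x512 float32, mm along the optical axis (not along the pixel's ray), 0 where there is no reading.
- cams.camera_model(name): a dict with "mtx" (3x3 intrinsics, pixels), "R" (3x3) and "t" (3): a world point X has camera coordinates R X + t; the wrist camera has in their place "mount" (4x4, takes a point from camera to tool coordinates, whose origin is the TCP and whose axes are the flange's). Camera axes: x right, y down, z forward; pixel columns grow to the right and rows downward; lengths in mm; the calibration is good to about 2 mm. A picture is of the moment at which its call begins: read the wrist's pose just before it. camera_model takes no time and is no camera call.
- workorder.job_done(): hands the job in, once; it reports no verdict.
Trained networks look in the newest picture that a camera, given by its name, has taken for a name from the list of things; names that differ only in an ending like _2 or _b are one class to them, and where a whole thing is asked for, a point or a joint stands for the part that bears it (a point fixed in the world has none). Each returns a list of dicts, best first, with "conf" (0 to 1); they miss things now and then, are a little off and sometimes report something else, mostly with a low value. They report only what shows in the picture. A call takes as long as a camera call. They do not tell look-alikes from the thing itself.
- spotter.recognise(camera, name): "centre" ([column, row] in pixels, amid what is visible of it).
- spotter.spot_point(camera, name): "centre" ([column, row] in pixels: a listed point, or the origin of a listed thing).
The state is a dict: "clock": time; "joint_positions": joint angles; "joint_velocities": joint speeds; "tau": joint torques, N m; "tool_pos": TCP position; "tool_rot": TCP orientation; "force": force on the tool from outside, world axes, zero at the start; "moment": the same for the moment, N m; "gripper_width": finger opening in mm.
Only numpy, scipy, OpenCV 4.12 (cv2) and the standard library are available. Lean on these libraries where they do the work, as an engineer would, in place of code of your own. Each camera call takes 0.05 s, during which the arm holds its last target. There are 200 camera calls.

## Working session

There is one attempt and no reset: what is moved stays moved. The work goes in short steps, Python scripts to look and compute and a tool call to move; the robot and the scene stay as the last step left them, time stands still between calls to the robot, and variables do not carry over. Pictures are saved under pics/ and viewed, about 8 in all and at most 12, crops included, and the job is handed in when it is done.

Besides the shell and the picture viewer there is one more tool, called in YAML: its name, and indented under it one key for each argument. send_rows: Moves the arm, as the interface text tells. Its arguments: {"type":"object","properties":{"commands":{"type":"string"},"squeeze":{"type":"number"}},"required":["commands"]}

```bash
mkdir -p pics; cat > h.py <<'E'
import numpy as np, cv2
from workcell import telemetry, cams, workorder, spotter, ctrl
from scipy.spatial.transform import Rotation as Ro
def pose():
    s=telemetry.state(); T=np.eye(4); T[:3,:3]=Ro.from_euler('xyz',s['tool_rot']).as_matrix(); T[:3,3]=s['tool_pos']; return T
def cam2world(name,T=None):
    m=cams.camera_model(name)
    if 'mount' in m: return np.array(m['mtx']), T@np.array(m['mount'])
    M=np.eye(4); M[:3,:3]=m['R']; M[:3,3]=np.ravel(m['t']); return np.array(m['mtx']), np.linalg.inv(M)
def px(K,M,c,d): # pixel+depth->world
    r=np.linalg.inv(K)@[c[0],c[1],1]; return (M@np.append(r*d,1))[:3]
def pz(K,M,c,z): # pixel + world height
    r=M[:3,:3]@np.linalg.inv(K)@[c[0],c[1],1]; return M[:3,3]+r*(z-M[2,3])/r[2]
E
python3 - <<'E'
from h import *
s=telemetry.state(); print(s['clock'],s['tool_pos'],s['tool_rot'],s['gripper_width'],ctrl.grasp_offset)
ims=[]
for n in ['scene','top','wrist']:
    T=pose(); im,d=cams.capture(n); np.save(n+'.npy',d); ims.append(im); K,M=cam2world(n,T)
    for nm,z in [('tube_mid',90),('socket_mouth',80),('stub_mid',55)]:
        for r in spotter.spot_point(n,nm)[:4]:
            c=r['centre']; print(n,nm,np.round(c),round(r['conf'],2),pz(K,M,c,z).round())
    cv2.imwrite(f'pics/{n}.png',im)
    print(M.round(3).tolist())
a=np.hstack([cv2.resize(i,(400,300)) for i in ims[:2]]); cv2.imwrite('pics/a.png',np.vstack([a,np.hstack([cv2.resize(ims[2],(400,300)),np.zeros((300,400,3),np.uint8)])]))
E
```

```text
0.0 [ 196.05624003 -618.91568365  217.46875651] [-3.13904565e+00  3.96271782e-05  3.06870721e-01] 92.83512807932587 18.8
scene tube_mid [304. 254.] 0.93 [525. 139.  90.]
scene socket_mouth [253. 131.] 0.97 [ 387. -342.   80.]
scene socket_mouth [194. 173.] 0.9 [ 609. -223.   80.]
scene socket_mouth [150. 136.] 0.88 [ 653. -457.   80.]
scene stub_mid [335. 293.] 0.65 [508. 216.  55.]
[[-0.887, 0.3, -0.351, 810.286], [0.462, 0.549, -0.696, 522.872], [-0.016, -0.78, -0.626, 595.34], [0.0, 0.0, 0.0, 1.0]]
top tube_mid [158. 193.] 0.55 [520. 136.  90.]
top socket_mouth [427. 136.] 0.74 [ 655. -442.   80.]
top socket_mouth [328. 155.] 0.62 [ 609. -228.   80.]
top socket_mouth [363. 248.] 0.62 [ 410. -303.   80.]
top stub_mid [126. 197.] 0.7 [514. 215.  55.]
[[0.015, -0.997, 0.079, 443.713], [-1.0, -0.014, 0.014, -74.343], [-0.013, -0.079, -0.997, 1102.967], [0.0, 0.0, 0.0, 1.0]]
[[0.303, -0.921, -0.243, 263.759], [-0.953, -0.293, -0.077, -599.014], [-0.001, 0.255, -0.967, 384.193], [0.0, 0.0, 0.0, 1.0]]
```

View pics/a.png

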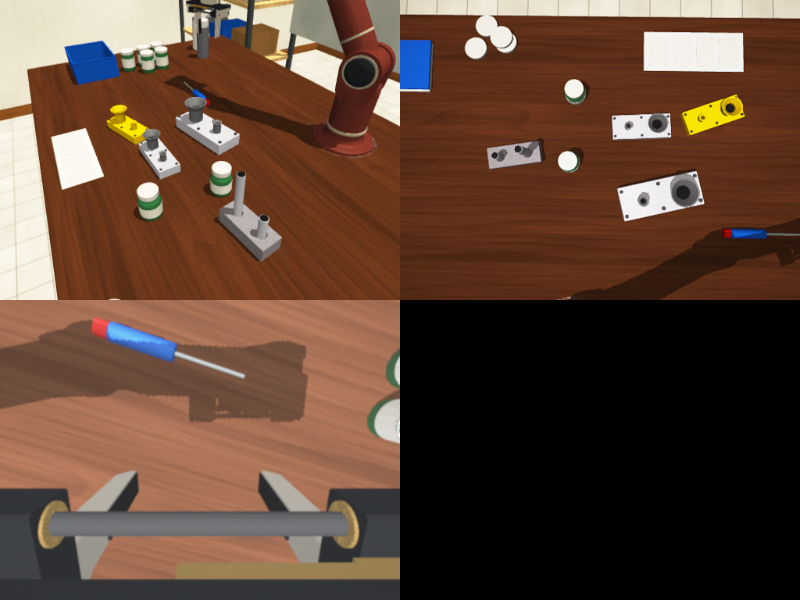

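```bash
python3 - <<'E'
import cv2,numpy as np
im=cv2.imread('pics/scene.png')[80:240,90:330]; a=cv2.resize(im,(800,533),interpolation=cv2.INTER_CUBIC)
cv2.imwrite('pics/b.png',a)
t=cv2.imread('pics/top.png')[90:290,90:470]; cv2.imwrite('pics/c.png',cv2.resize(t,(798,420),interpolation=cv2.INTER_CUBIC))
E
```

```text
(no output)
```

View pics/b.png

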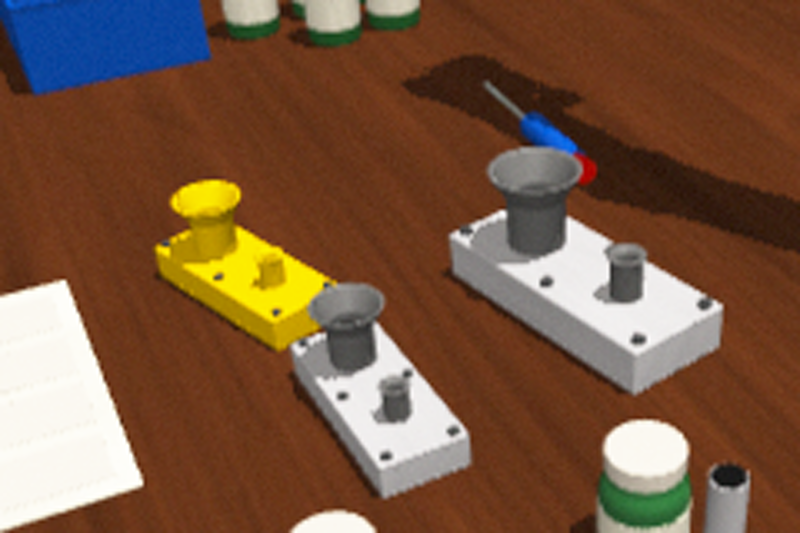

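View pics/c.png

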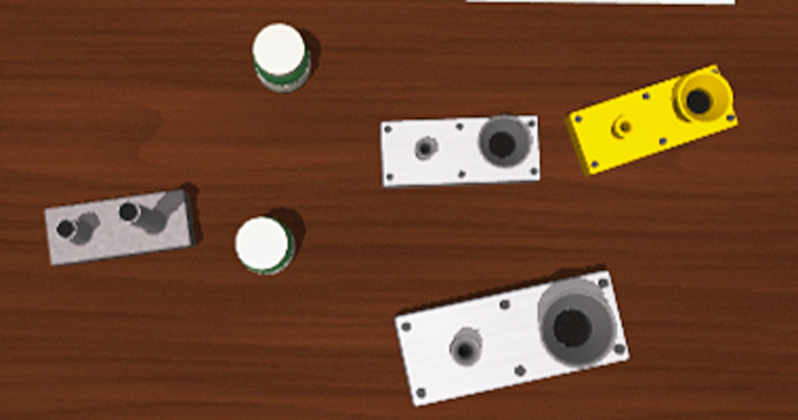

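The pictures show three sockets that could be taken for the target, in full-frame top pixels:
- **Yellow manifold, (427,136):** excluded by its colour.
- **Large aluminium manifold, (363,248):** it is the bigger of the two left.
- **Small aluminium manifold, (328,155):** chosen. The crop shows grey fittings with the small one to its +y.

For the tube, the tall one is at top (~152,191) and the short stub is at (122,199).

Next I refine both positions from depth.

```bash
cat >> h.py <<'E'
def cloud(n,d,T=None):
    K,M=cam2world(n,T); v,u=np.nonzero(d>0); z=d[v,u]
    r=np.linalg.inv(K)@np.vstack([u,v,np.ones(len(u))])
    return (M[:3,:3]@(r*z)).T+M[:3,3]
def to(x,y,z,yaw=None):
    T=pose(); dd=T[:3,:3].T@(np.array([x,y,z])-T[:3,3])/10; s=telemetry.state()
    rv=np.zeros(3) if yaw is None else Ro.from_matrix(T[:3,:3].T@Ro.from_euler('xyz',[np.pi,0,yaw]).as_matrix()).as_rotvec()
    print('t',round(s['clock'],2),'pos',T[:3,3].round(1),'rpy',np.round(s['tool_rot'],3),'F',np.round(s['force'],1),'shift cm',dd.round(2),'turn',rv.round(3))
E
python3 - <<'E'
from h import *
for n in ['top','scene']:
    P=cloud(n,np.load(n+'.npy'))
    for nm,c,lo,hi,rad in [('tubetop',(521,137),158,175,30),('stubtop',(512,215),88,102,30),('rim',(609,-226),74,86,45),('bigrim',(405,-320),90,200,60),('rack',(517,176),36,44,90)]:
        q=P[(np.hypot(P[:,0]-c[0],P[:,1]-c[1])<rad)&(P[:,2]>lo)&(P[:,2]<hi)]
        if len(q)>5: print(n,nm,len(q),q.mean(0).round(1),'mid',((q.min(0)+q.max(0))/2).round(1),'ext',np.ptp(q,axis=0).round(1), q[:,2].max().round(1))
        if nm=='rim' and len(q)>5:
            (cx,cy),r=cv2.minEnclosingCircle(q[:,:2].astype(np.float32)); print(' circle',round(cx,1),round(cy,1),round(r,1))
    q=P[(P[:,0]>300)&(P[:,0]<800)&(abs(P[:,1]-60)<60)&(P[:,2]>30)&(P[:,2]<300)&(np.hypot(P[:,0]-517,P[:,1]-160)>90)]
    print('bottles',q.mean(0).round(),q.min(0).round(),q.max(0).round())
to(600,-225,320,1.217); to(521,137,230,1.75)
E
```

```text
top tubetop 98 [519.1 135.6 164.4] mid [519.3 136.1 164.1] ext [20.3 21.4  9.2] 168.6
top stubtop 83 [506.4 214.2  94.4] mid [506.7 214.4  93.7] ext [21.4 20.   9.1] 98.3
top rim 205 [ 606.4 -234.    77.7] mid [ 604.5 -233.1   78.3] ext [55.4 54.9  8.6] 82.7
 circle 604.4 -232.8 28.5
top bigrim 746 [ 413.6 -303.5  102.7] mid [ 414.5 -300.1  102.5] ext [76.5 77.2 24.9] 115.0
top rack 1323 [511.6 174.4  39.4] mid [512.2 175.   39.8] ext [ 80.9 155.8   7.7] 43.7
bottles [577.  17.  79.] [466.   0.  30.] [724.  44.  90.]
scene tubetop 121 [523.  140.3 164.8] mid [521.7 138.3 163.2] ext [21.8 20.7  9.8] 168.0
scene stubtop 139 [510.4 218.5  94.9] mid [509.8 217.2  93.4] ext [21.5 20.8 10.7] 98.7
scene rim 153 [ 605.6 -234.2   79. ] mid [ 606.8 -229.9   79. ] ext [53.5 57.7  9.9] 83.9
 circle 607.6 -230.0 29.3
scene bigrim 350 [ 413.  -304.9  102.6] mid [ 416.1 -298.9  101.3] ext [77.4 76.6 22.3] 112.4
scene rack 1818 [518.8 186.9  40.8] mid [515.4 177.9  40. ] ext [ 82.5 155.7   8. ] 44.0
bottles [607.  26.  66.] [471.   0.  30.] [730.  49.  89.]
t 0.6 pos [ 196.3 -619.6  218.7] rpy [-3.142 -0.     0.307] F [ 0.9  0.4 -0.1] shift cm [ 50.4  -25.42 -10.13] turn [-0.   -0.   -0.91]
t 0.6 pos [ 196.3 -619.6  218.7] rpy [-3.142 -0.     0.307] F [ 0.9  0.4 -0.1] shift cm [ 53.81 -62.32  -1.13] turn [-0.    -0.    -1.443]
```

send_rows:
  commands: "4 0 -1 0 0 -0.063 9.3;4 0 -1 0 0 -0.063 9.3;4 0 -1 0 0 -0.063 9.3;4 0 -1 0 0 -0.063 9.3;4 0 -1 0 0 -0.063 9.3;4 0 -1 0 0 -0.063 9.3;4 0 -1 0 0 -0.063 9.3;4 0 -1 0 0 -0.063 9.3"

```text
clock: 1.27
tool_pos: [462.7, -467.3, 294.6]
tool_rot: [-3.133, 0.012, 0.804]
force: [0.1, -0.9, 0.1]
gripper_width: 93.5
```

```bash
python3 -c "
from h import *
to(600,-225,320,1.217)"
```

```text
t 1.27 pos [ 462.7 -467.3  294.6] rpy [-3.133  0.012  0.804] F [ 0.1 -0.9  0.1] shift cm [26.94 -6.94 -2.79] turn [-0.01   0.01  -0.413]
```

send_rows:
  commands: "3.9 -0.3 -0.5 0 0 -0.06 9.3;3.9 -0.3 -0.5 0 0 -0.06 9.3;3.9 -0.3 -0.5 0 0 -0.06 9.3;3.9 -0.3 -0.5 0 0 -0.06 9.3;3.9 -0.3 -0.5 0 0 -0.06 9.3;2.5 0 0 0 0 -0.06 9.3;1 0 0 0 0 0 9.3;0 0 0 0 0 0 9.3"

```text
clock: 1.93
tool_pos: [595.4, -249.4, 321.5]
tool_rot: [-3.138, -0.0, 1.2]
force: [-0.2, -0.1, 0.1]
gripper_width: 92.9
```

```bash
python3 - <<'E'
from h import *
T=pose(); im,d=cams.capture('wrist'); K,M=cam2world('wrist',T); P=cloud('wrist',d,T)
for r in spotter.spot_point('wrist','socket_mouth')[:3]: c=r['centre']; print(np.round(c),r['conf'],pz(K,M,c,80).round(1))
q=P[(np.hypot(P[:,0]-606,P[:,1]+231)<42)&(P[:,2]>72)&(P[:,2]<88)]
(cx,cy),r=cv2.minEnclosingCircle(q[:,:2].astype(np.float32)); print(len(q),q.mean(0).round(1),'mid',((q.min(0)+q.max(0))/2).round(1),np.ptp(q,axis=0).round(1),'circ',cx,cy,r)
cv2.imwrite('pics/w1.png',im); to(521,137,290,1.75)
E
```

```text
[337. 265.] 0.95 [ 656.9 -440.9   80. ]
[256. 147.] 0.71 [ 606.2 -229.3   80. ]
661 [ 607.8 -231.9   77.3] mid [ 608.1 -231.5   76.9] [56.  56.1  9.7] circ 607.8901977539062 -231.38333129882812 28.301231384277344
t 2.03 pos [ 593.7 -253.7  321.2] rpy [-3.138e+00  3.000e-03  1.195e+00] F [-0.5 -1.1  0.7] shift cm [ 33.68 -21.1    3.09] turn [-0.005  0.002 -0.555]
```

View pics/w1.png

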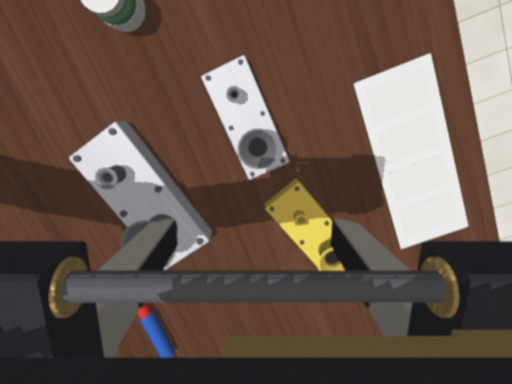

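The picture shows the chosen socket at (257,147), with the big grey manifold and the yellow one beside it. The rim is at about (607,-231). Next I move to the tube.

send_rows:
  commands: "3.5 -2 0.2 0 0 -0.07 9.3;3.7 -1.7 0.2 0 0 -0.07 9.3;3.8 -1.4 0.3 0 0 -0.07 9.3;3.9 -1.1 0.3 0 0 -0.07 9.3;4 -0.9 0.3 0 0 -0.07 9.3;4 -0.7 0.3 0 0 -0.07 9.3;4 -0.5 0.3 0 0 -0.07 9.3;4 -0.3 0.3 0 0 -0.06 9.3"

```text
clock: 2.7
tool_pos: [550.8, 30.9, 289.9]
tool_rot: [-3.129, 0.03, 1.688]
force: [0.8, 1.3, 0.7]
gripper_width: 93.1
```

```bash
python3 -c "
from h import *
to(521,137,290,1.75)"
```

```text
t 2.7 pos [550.8  30.9 289.9] rpy [-3.129  0.03   1.688] F [0.8 1.3 0.7] shift cm [10.88 -1.73 -0.31] turn [-0.014  0.029 -0.063]
```

send_rows:
  commands: "3 -0.5 0 0 0.01 -0.03 9.3;3 -0.5 0 0 0.01 -0.02 9.3;2 -0.3 0 0 0 -0.01 9.3;0.5 0 0 0 0 0 9.3;0 0 0 0 0 0 9.3;0 0 0 0 0 0 9.3"

```text
clock: 3.2
tool_pos: [525.9, 107.2, 286.8]
tool_rot: [-3.125, 0.014, 1.733]
force: [0.3, -0.6, -0.3]
gripper_width: 92.9
```

```bash
python3 - <<'E'
from h import *
T=pose(); im,d=cams.capture('wrist'); K,M=cam2world('wrist',T); P=cloud('wrist',d,T)
for nm,z in [('tube_mid',90),('stub_mid',55)]:
  for r in spotter.spot_point('wrist',nm)[:2]: c=r['centre']; print(nm,np.round(c),r['conf'],pz(K,M,c,z).round(1))
for nm,c,lo,hi in [('tubetop',(521,137),158,172),('stubtop',(508,216),88,102)]:
  q=P[(np.hypot(P[:,0]-c[0],P[:,1]-c[1])<30)&(P[:,2]>lo)&(P[:,2]<hi)]
  if len(q): print(nm,len(q),q.mean(0).round(1),'mid',((q.min(0)+q.max(0))/2).round(1),np.ptp(q,axis=0).round(1))
cv2.imwrite('pics/w2.png',im); to(521,137,106,1.73)
E
```

```text
tube_mid [256. 146.] 0.79 [521.3 133.4  90. ]
stub_mid [258.  77.] 0.78 [510.7 215.5  55. ]
tubetop 389 [522.2 137.4 164.8] mid [522.1 136.9 162.6] [21.  21.5  8.6]
stubtop 304 [509.6 215.6  94.7] mid [509.7 215.6  92.5] [21.3 21.   8.9]
t 3.35 pos [526.  107.2 286.7] rpy [-3.125  0.013  1.732] F [ 0.5 -0.2 -0.2] shift cm [ 3.27  0.28 18.03] turn [-0.016  0.013  0.002]
```

View pics/w2.png

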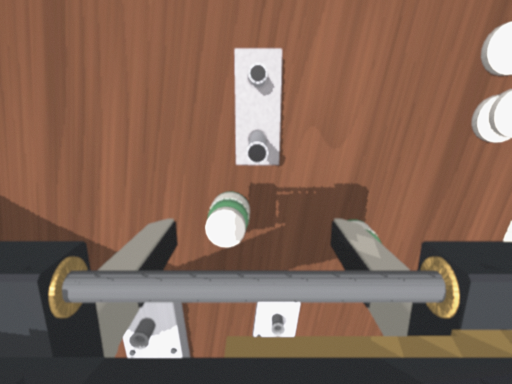

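The picture shows the tall tube at (257,152), the stub at (258,73) and a bottle at (228,220). The fingers straddle the column as intended.

send_rows:
  commands: "2 0.1 0 -0.016 0.013 0 9.3;1.2 0.1 1 0 0 0 9.3;0 0 3 0 0 0 9.3;0 0 3 0 0 0 9.3;0 0 2 0 0 0 9.3;0 0 0 0 0 0 9.3"

```text
clock: 3.85
tool_pos: [529.6, 130.6, 195.4]
tool_rot: [3.132, 0.003, 1.713]
force: [-0.6, 0.1, -0.7]
gripper_width: 92.9
```

```bash
python3 -c "
from h import *
to(521.7,137,106,1.73)"
```

```text
t 3.85 pos [529.6 130.6 195.4] rpy [3.132e+00 3.000e-03 1.713e+00] F [-0.6  0.1 -0.7] shift cm [ 0.78 -0.78  8.93] turn [ 0.009  0.003 -0.017]
```

send_rows:
  commands: "0.8 -0.8 0 0.009 0.003 -0.017 9.3;0 0 0 0 0 0 9.3;0 0 3 0 0 0 9.3;0 0 3 0 0 0 9.3;0 0 2.2 0 0 0 9.3;0 0 0.5 0 0 0 9.3;0 0 0 0 0 0 9.3"

```text
clock: 4.43
tool_pos: [528.8, 137.5, 115.0]
tool_rot: [3.123, -0.002, 1.724]
force: [0.1, 0.2, 1.1]
gripper_width: 93.2
```

```bash
python3 -c "
from h import *
to(521.7,137,106,1.73)"
```

```text
t 4.43 pos [528.8 137.5 115. ] rpy [ 3.123e+00 -2.000e-03  1.724e+00] F [0.1 0.2 1.1] shift cm [ 0.06 -0.73  0.89] turn [ 0.019 -0.001 -0.006]
```

send_rows:
  commands: "0.1 -0.7 0.5 0.019 0 0 9.3;0 0 0.3 0 0 0 9.3;0 0 0 0 0 0 9.3;0 0 0 0 0 0 9.3"

```text
clock: 4.77
tool_pos: [524.8, 138.7, 111.7]
tool_rot: [3.134, -0.003, 1.724]
force: [0.5, -0.1, 0.5]
gripper_width: 93.1
```

```bash
python3 -c "
from h import *
to(521.7,137,106,1.73)"
```

```text
t 4.77 pos [524.8 138.7 111.7] rpy [ 3.134e+00 -3.000e-03  1.724e+00] F [ 0.5 -0.1  0.5] shift cm [-0.12 -0.34  0.57] turn [ 0.008 -0.003 -0.006]
```

send_rows:
  commands: "-0.1 -0.4 0.8 0.008 0 0 9.3;0 0 0 0 0 0 9.3;0 0 0 0 0 0 2;0 0 0 0 0 0 1;0 0 0 0 0 0 1;0 0 0 0 0 0 1;0 0 0 0 0 0 1;0 0 0 0 0 0 1"
  squeeze: 35

```text
clock: 5.43
tool_pos: [522.1, 137.4, 105.0]
tool_rot: [3.139, -0.003, 1.723]
force: [0.2, -1.1, 0.0]
gripper_width: 57.6
```

```bash
python3 -c "
from h import *
to(521.7,137,106,1.73)"
```

```text
t 5.43 pos [522.1 137.4 105. ] rpy [ 3.139e+00 -3.000e-03  1.723e+00] F [ 0.2 -1.1  0. ] shift cm [-0.03 -0.04 -0.1 ] turn [ 0.003 -0.003 -0.007]
```

send_rows:
  commands: "0 0 0 0 0 0 1;0 0 0 0 0 0 1;0 0 0 0 0 0 1;0 0 0 0 0 0 1;0 0 0 0 0 0 1;0 0 0 0 0 0 1;0 0 0 0 0 0 1;0 0 0 0 0 0 1"
  squeeze: 35

```text
clock: 6.1
tool_pos: [522.1, 137.5, 105.1]
tool_rot: [3.138, -0.003, 1.723]
force: [0.2, 0.9, 0.3]
gripper_width: 21.8
```

send_rows:
  commands: "0 0 0 0 0 0 1;0 0 0 0 0 0 1;0 0 0 0 0 0 1;0 0 0 0 0 0 1"

```text
clock: 6.43
tool_pos: [522.1, 137.5, 105.1]
tool_rot: [3.138, -0.003, 1.723]
force: [-0.6, 0.9, 0.2]
gripper_width: 21.5
```

```bash
python3 -c "
from h import *
to(521.7,137,106,1.73)"
```

```text
t 6.43 pos [522.1 137.5 105.1] rpy [ 3.138e+00 -3.000e-03  1.723e+00] F [-0.6  0.9  0.2] shift cm [-0.04 -0.05 -0.09] turn [ 0.003 -0.003 -0.007]
```

send_rows:
  commands: "0 0 -1.5 0 0 0 1;0 0 -1.5 0 0 0 1;0 0 -2 0 0 0 1;0 0 -2.5 0 0 0 1;0 0 -2.5 0 0 0 1;0 0 -2 0 0 0 1;0 0 0 0 0 0 1"

```text
clock: 7.02
tool_pos: [520.5, 136.7, 227.5]
tool_rot: [-3.139, -0.003, 1.724]
force: [0.9, 0.1, -0.3]
gripper_width: 21.8
```

```bash
python3 -c "
from h import *
print(telemetry.state()['gripper_width'],telemetry.state()['moment']); to(606.5,-230.5,230,1.22)"
```

```text
21.793068698785834 [-0.02564656 -0.11681953 -0.00431903]
t 7.02 pos [520.5 136.7 227.5] rpy [-3.139e+00 -3.000e-03  1.724e+00] F [ 0.9  0.1 -0.3] shift cm [-37.6    2.88  -0.38] turn [-0.004 -0.003  0.504]
```

send_rows:
  commands: "-3 0.3 0 0 0 0.05 1;-3.8 0.5 0 0 0 0.06 1;-3.8 0.7 0 0 0 0.06 1;-3.8 1 0 0 0 0.06 1;-3.7 1.2 0 0 0 0.06 1;-3.7 1.4 0 0 0 0.06 1;-3.6 1.6 0 0 0 0.06 1;-3.5 1.8 0 0 0 0.06 1"

```text
clock: 7.68
tool_pos: [589.5, -154.6, 219.8]
tool_rot: [-3.13, -0.01, 1.261]
force: [0.7, 0.0, -0.3]
gripper_width: 21.5
```

```bash
python3 -c "
from h import *
to(606.5,-230.5,230,1.22)"
```

```text
t 7.68 pos [ 589.5 -154.6  219.8] rpy [-3.13  -0.01   1.261] F [ 0.7  0.  -0.3] shift cm [-6.7   3.92 -1.13] turn [-0.012 -0.01   0.041]
```

send_rows:
  commands: "-3 1.8 -0.5 -0.01 -0.01 0.02 1;-1.5 0.9 -0.3 0 0 0.01 1;-0.5 0.3 0 0 0 0 1;0 0 0 0 0 0 1;0 0 0 0 0 0 1"

```text
clock: 8.1
tool_pos: [597.8, -228.0, 218.6]
tool_rot: [-3.13, 0.01, 1.21]
force: [-0.0, 0.7, -1.1]
gripper_width: 21.9
```

```bash
python3 -c "
from h import *
to(606.5,-230.5,215,1.22)"
```

```text
t 8.1 pos [ 597.8 -228.   218.6] rpy [-3.13  0.01  1.21] F [-0.   0.7 -1.1] shift cm [0.08 0.9  0.35] turn [-0.011  0.01  -0.01 ]
```

send_rows:
  commands: "0.1 0.9 0 -0.011 0.01 0 1;0 0 0 0 0 0 1;0 0 0 0 0 0 1;0 0 0 0 0 0 1"

```text
clock: 8.43
tool_pos: [607.5, -222.0, 217.4]
tool_rot: [-3.139, -0.005, 1.221]
force: [-1.0, 0.6, -1.4]
gripper_width: 21.2
```

```bash
python3 - <<'E'
from h import *
to(606.5,-230.5,215,1.22)
ims=[]
for n in ['scene','top']:
    im,d=cams.capture(n); ims.append(im); P=cloud(n,d)
    q=P[(np.hypot(P[:,0]-606,P[:,1]+231)<42)&(P[:,2]>72)&(P[:,2]<86)]
    if len(q): print(n,'rim mid',((q.min(0)+q.max(0))/2).round(1),np.ptp(q,axis=0).round(1))
    q=P[(np.hypot(P[:,0]-606,P[:,1]+231)<30)&(P[:,2]>125)&(P[:,2]<195)]
    for lo in (125,145,165):
        w=q[(q[:,2]>lo)&(q[:,2]<lo+20)]
        if len(w)>5: print(n,lo,len(w),w.mean(0).round(1),w[:,:2].min(0).round(1),w[:,:2].max(0).round(1))
im=ims[0][60:240,130:330]; cv2.imwrite('pics/s3.png',cv2.resize(im,(660,594),interpolation=cv2.INTER_CUBIC))
E
```

```text
t 8.43 pos [ 607.5 -222.   217.4] rpy [-3.139 -0.005  1.221] F [-1.   0.6 -1.4] shift cm [-0.83  0.19  0.24] turn [-0.003 -0.005  0.001]
scene rim mid [ 606.5 -230.7   77.9] [54.7 56.8 11.5]
scene 125 54 [ 608.2 -213.7  137.7] [ 596.9 -225.2] [ 616.8 -209.3]
scene 145 72 [ 607.6 -214.   155. ] [ 595.7 -226.7] [ 617.2 -208.3]
scene 165 76 [ 608.1 -213.8  175.2] [ 595.6 -224.5] [ 616.9 -208.5]
top rim mid [ 598.7 -232.    77.8] [34.4 52.3 11.3]
top 125 7 [ 596.8 -219.8  136. ] [ 593.3 -228.6] [ 601.7 -212.3]
```

View pics/s3.png

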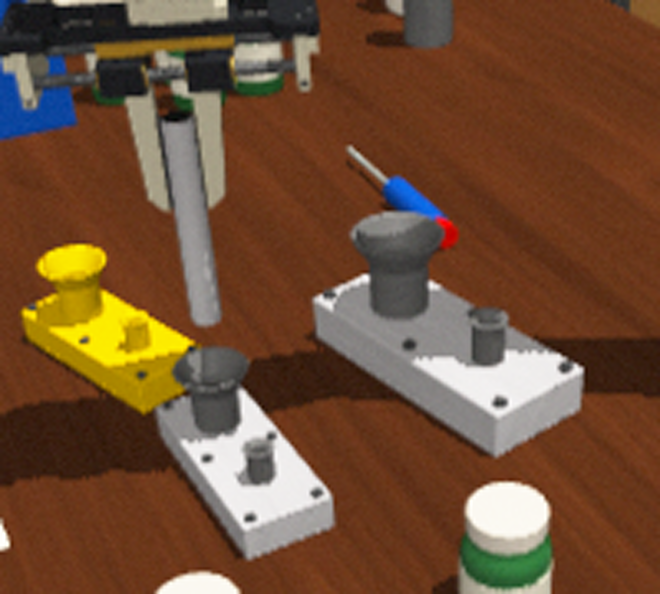

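The picture shows the tube hanging upright in the fingers, its lower end at crop (205,320). It is still about 9 mm off in y from the socket mouth at crop (212,365).

send_rows:
  commands: "-0.9 0.1 0 0 0 0 1;0 0 0 0 0 0 1;0 0 0 0 0 0 1;0 0 0 0 0 0 1"

```text
clock: 8.87
tool_pos: [605.2, -231.4, 218.2]
tool_rot: [-3.139, -0.005, 1.221]
force: [0.3, -0.0, -0.2]
gripper_width: 21.6
```

```bash
python3 -c "
from h import *
to(606.8,-231,180,1.22)"
```

```text
t 8.87 pos [ 605.2 -231.4  218.2] rpy [-3.139 -0.005  1.221] F [ 0.3 -0.  -0.2] shift cm [0.08 0.15 3.82] turn [-0.002 -0.005  0.001]
```

send_rows:
  commands: "0.1 0.15 1.5 0 0 0 1;0 0 1.5 0 0 0 1;0 0 1 0 0 0 1;0 0 0 0 0 0 1;0 0 0 0 0 0 1"

```text
clock: 9.28
tool_pos: [607.8, -231.8, 178.3]
tool_rot: [3.14, -0.005, 1.22]
force: [-0.7, 0.5, -0.9]
gripper_width: 21.6
```

```bash
python3 -c "
from h import *
to(606.8,-231,150,1.22)"
```

```text
t 9.28 pos [ 607.8 -231.8  178.3] rpy [ 3.14  -0.005  1.22 ] F [-0.7  0.5 -0.9] shift cm [ 0.03 -0.12  2.83] turn [ 0.001 -0.005 -0.   ]
```

send_rows:
  commands: "0 -0.1 0.8 0 0 0 1;0 0 0.8 0 0 0 1;0 0 0.6 0 0 0 1;0 0 0.4 0 0 0 1;0 0 0 0 0 0 1;0 0 0 0 0 0 1"

```text
clock: 9.78
tool_pos: [607.7, -231.5, 151.2]
tool_rot: [3.138, -0.005, 1.22]
force: [0.5, 0.1, -0.3]
gripper_width: 21.8
```

```bash
python3 -c "
from h import *
to(606.8,-231,125,1.22)"
```

```text
t 9.78 pos [ 607.7 -231.5  151.2] rpy [ 3.138 -0.005  1.22 ] F [ 0.5  0.1 -0.3] shift cm [ 0.01 -0.11  2.62] turn [ 0.004 -0.005 -0.   ]
```

The tube is in the bore with no side force. Now I push through the seal.

send_rows:
  commands: "0 -0.05 0.5 0 0 0 1;0 0 0.5 0 0 0 1;0 0 0.5 0 0 0 1;0 0 0.4 0 0 0 1"

```text
clock: 10.12
tool_pos: [608.2, -231.4, 136.1]
tool_rot: [3.135, -0.004, 1.219]
force: [-2.5, 0.5, 6.7]
gripper_width: 21.7
```

send_rows:
  commands: "0 0 0.4 0 0 0 1;0 0 0.4 0 0 0 1;0 0 0 0 0 0 1"

```text
clock: 10.37
tool_pos: [608.1, -231.4, 130.9]
tool_rot: [3.134, -0.004, 1.219]
force: [-0.3, -0.7, -0.1]
gripper_width: 21.5
```

send_rows:
  commands: "0 0 0.4 0 0 0 1;0 0 0.4 0 0 0 1;0 0 0.3 0 0 0 1"

```text
clock: 10.62
tool_pos: [609.0, -231.5, 123.9]
tool_rot: [3.131, -0.003, 1.219]
force: [-5.3, 1.2, 18.9]
gripper_width: 22.0
```

send_rows:
  commands: "0 0 0.4 0 0 0 1;0 0 0.3 0 0 0 1"

```text
clock: 10.78
tool_pos: [609.0, -231.3, 124.0]
tool_rot: [3.13, -0.002, 1.218]
force: [-4.4, 1.4, 12.3]
gripper_width: 21.9
```

It has bottomed: the TCP stopped at 124 mm against an expected 125, with the force rising. Now I relax and open.

send_rows:
  commands: "0 -0.1 -0.1 0 0 0 1;0 0 0 0 0 0 4;0 0 0 0 0 0 6;0 0 0 0 0 0 9.3;0 0 0 0 0 0 9.3;0 0 0 0 0 0 9.3;0 0 0 0 0 0 9.3;0 0 0 0 0 0 9.3"

```text
clock: 11.45
tool_pos: [608.2, -231.0, 123.5]
tool_rot: [3.13, -0.002, 1.218]
force: [-0.4, -0.1, -0.2]
gripper_width: 64.0
```

```bash
python3 -c "
from h import *
print(telemetry.state()['gripper_width']); to(606.8,-231,300,1.22)"
```

```text
63.952854197159944
t 11.45 pos [ 608.2 -231.   123.5] rpy [ 3.130e+00 -2.000e-03  1.218e+00] F [-0.4 -0.1 -0.2] shift cm [-1.000e-02  7.000e-02 -1.765e+01] turn [ 0.012 -0.002 -0.002]
```

send_rows:
  commands: "0 0 0 0 0 0 9.3;0 0 0 0 0 0 9.3;0 0 -1 0.012 0 0 9.3;0 0 -2 0 0 0 9.3;0 0 -3 0 0 0 9.3;0 0 -3 0 0 0 9.3;0 0 -3.5 0 0 0 9.3;0 0 -3.5 0 0 0 9.3"

```text
clock: 12.12
tool_pos: [602.6, -230.2, 277.7]
tool_rot: [-3.115, -0.001, 1.219]
force: [-0.6, -0.8, 0.4]
gripper_width: 93.2
```

send_rows:
  commands: "0 0 -3 0 0 0 9.3;-3 0 0 0 0 0 9.3;-4 0 0 0 0 0 9.3;-4 0 0 0 0 0 9.3;-2 0 0 0 0 0 9.3;0 0 0 0 0 0 9.3;0 0 0 0 0 0 9.3"

```text
clock: 12.7
tool_pos: [563.7, -353.7, 321.8]
tool_rot: [-3.14, -0.004, 1.227]
force: [0.0, 0.8, 0.3]
gripper_width: 93.0
```

```bash
python3 - <<'E'
from h import *
to(606.8,-231,300,1.22)
ims=[]
for n in ['scene','top','wrist']:
    T=pose(); im,d=cams.capture(n); ims.append(im); P=cloud(n,d,T)
    for nm,c,lo,hi,rad in [('tube top',(607,-231),170,195,30),('tube mid',(607,-231),120,160,30),('stub top',(508,216),88,102,30)]:
        q=P[(np.hypot(P[:,0]-c[0],P[:,1]-c[1])<rad)&(P[:,2]>lo)&(P[:,2]<hi)]
        if len(q)>5: print(n,nm,len(q),'mid',((q.min(0)+q.max(0))/2).round(1),np.ptp(q,axis=0).round(1),'zmax',q[:,2].max().round(1),'z90',np.percentile(q[:,2],90).round(1))
a=cv2.resize(ims[0][60:310,130:350],(484,550)); b=cv2.resize(ims[1][100:230,260:335],(316,550))
cv2.imwrite('pics/end.png',np.hstack([a,b]))
E
```

```text
t 12.7 pos [ 563.7 -353.7  321.8] rpy [-3.14  -0.004  1.227] F [0.  0.8 0.3] shift cm [13.   -0.08  2.24] turn [-0.002 -0.004  0.007]
scene tube top 92 mid [ 608.6 -230.2  178.6] [20.5 22.2 16.9] zmax 187.0 z90 186.2
scene tube mid 139 mid [ 608.2 -225.8  140. ] [21.7 16.9 39.7] zmax 159.8 z90 156.0
scene stub top 140 mid [509.4 217.1  93.2] [20.9 20.5 10.3] zmax 98.3 z90 97.3
top tube top 105 mid [ 606.4 -232.5  179.6] [20.6 21.4 16. ] zmax 187.7 z90 185.1
top tube mid 46 mid [ 603.5 -230.   139.8] [16.3 15.8 39.1] zmax 159.4 z90 154.1
top stub top 80 mid [506.8 214.6  93.3] [21.4 20.3 10.1] zmax 98.4 z90 97.4
wrist tube top 476 mid [ 609.4 -232.4  178.6] [21.2 21.3 15.6] zmax 186.4 z90 184.9
wrist tube mid 94 mid [ 608.9 -236.   139.9] [20.1 13.7 39.6] zmax 159.7 z90 156.1
```

View pics/end.png

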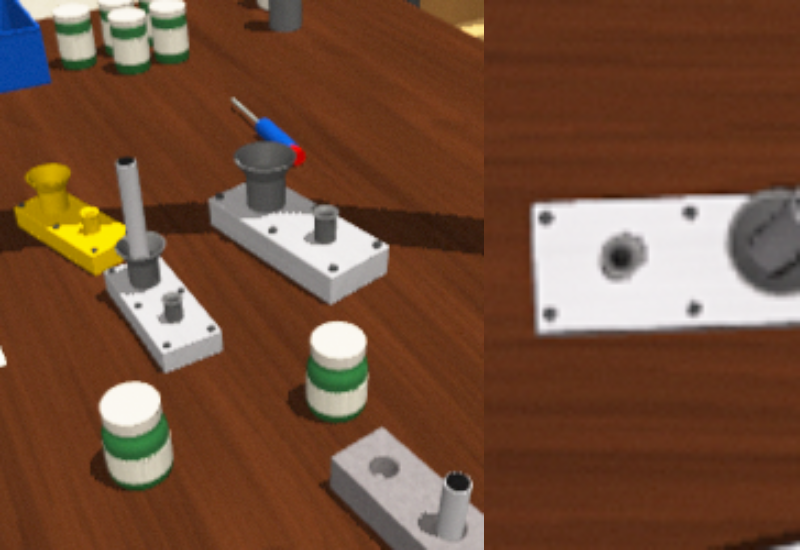

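The picture shows the tube upright in the chosen socket, at (130,205) in the left crop. The stub is still in the rack at (455,505), and the gripper is clear of everything.

```bash
python3 -c "
from h import *
print(workorder.job_done())"
```

```text
the job is handed in; nothing more can be done
None
```

I plugged the long tube into the wide socket of the smaller aluminium manifold (not the yellow one or the larger one). I pushed it past the seal to the hard stop, let go, and handed the job in at about 13 s of the 40 s.

- **Depth:** The seal gave about 7 N. The force then rose to 19 N as the tool stopped at 124 mm, where I expected 125 mm. The tube's top reads about 185–187 mm; 184 mm is fully seated and up to 192 mm is allowed.
- **Position:** The three cameras put the tube's top within about 3 mm of the socket's axis, and it looks upright.
- **Short tube:** It reads within 1 mm of where it began.
- **Robot:** The gripper is open and about 130 mm to the side of the tube, and the force reading is about zero.

No check failed. The cameras differ from each other by 2–3 mm, which is about their calibration error.

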